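# Hold the wire feeder's pressure arm open for threading

## Robot

A 7-joint arm with a two-finger parallel gripper is mounted at the origin on a cart in front of the work surface, level with it; the furniture and walls round the work are solid. World frame = base frame: x ahead of the robot, y to its left, z up, the work surface at z = 0. Lengths are in m, angles in rad, forces in N, time in s.
With the tool pointing down it reaches from about 0.4 to 0.85 m from the base axis. Payload 6.9 kg.
Tool frame: the origin (TCP) lies on the centre line of the jaws, within the pads' length; the fingertips stand 17 mm ahead of it and the grasp point (between the pads) lies 2 mm behind it (manip.tip_reach is the distance from the TCP to the fingertips, in m); z points along the fingers, y is the line along which they close (so a half turn about z gives the same grasp; the last joint's range is limited). The gripper opens to 85 mm and grips with 20 to 120 N. Pads are 22 mm wide; open, the fingers measure 114 mm over their backs; the gripper's body (76 mm by 85 mm) begins 54 mm behind the grasp point. The pads swing forward as they close: fully open they stand 13 mm farther back than shut.
Start: joints at [1.397, 0.507, -0.238, 1.5, 0.126, 1.149, -0.155], TCP at [0.172, -0.601, 0.248] pointing down, gripper open.
Joint ranges: [-3.08, 3.08], [-0.24, 2.05], [-1.43, 1.35], [0, 2.5], [-1.52, 4.66], [0.17, 1.96], [-2.89, 2.89]. Speed limits (rad/s): [2.39, 2.39, 3.14, 3.14, 3.14, 3.14, 3.14].

## Interface

Orientations are given as a rotation vector (axis times angle).
In Python, from workcell import manip, get_image, job_done, regions_of, mark_of gives the robot as it stands.
- The arm moves only by the shell command python3 -m handwheel 'ROWS' [FORCE]. ROWS is a JSON object whose one key "commands" holds a list of rows, each a list of 5 numbers: the finger opening in m, from 0 to 0.0854, then the shift along the tool's x, y, z in m, then the turn about the tool's z in rad. A call has 1 to 12 rows; each row shifts and turns the commanded pose from where the row before left it, along the tool's axes as they then stand; what a row does not reach is not made up. A row lasts 1/12 s, in which the tool goes at most 41.7 mm and 7.16 degrees, less where a joint would pass 70% of its speed; a pose out of reach is approached as far as the arm can. A call with a gripper value outside its range is refused whole. The fingers move at their own pace and stop on an object; FORCE is the grip in N (left out, the last holds). Time passes only in rows, so rows that do not move let the fingers close. It gives the time, the measured TCP pose, the force, the opening and the grip force at its end, in the units of the state.
- manip.sense(): the state, without advancing time (a new reading comes with each control period).
- get_image(name): name is "scene" or "side" or "wrist"; returns a dict with "pixels" (384x512x3 uint8, red, green, blue), "vfov" (degrees; the focal length in pixels is half the picture's height over the tangent of half this angle, whatever the lens; pixels are square), "cx", "cy" (the principal point, pixels), "extrinsics" (4x4, takes a point from world to camera coordinates). Camera axes: x right, y up, looking along -z (the intrinsics and any distortion apply to the point x, -y, -z); pixel columns grow to the right and rows downward; lengths in m; the calibration is good to about 2 mm. A picture is of the moment at which its call begins. There is no depth.
- job_done(): hands the job in; it is judged then, once.
Trained networks look in the newest picture that a camera, given by its name, has taken for a name from the list of things; names that differ only in an ending like _2 or _b are one class to them, and where a whole thing is asked for, a point or a joint stands for the part that bears it (a point fixed in the world has none). Each returns a list of dicts, best first, with "confidence" (0 to 1); they miss things now and then, are a little off and sometimes report something else, mostly with a low value. They report only what shows in the picture. A call takes as long as a camera call.
- regions_of(camera, label): "region" (384x512 bool, what is visible of it) and "at" ([column, row] in pixels, amid what is visible of it).
- mark_of(camera, label): "at" ([column, row] in pixels: a listed point, or the origin of a listed thing).
The state is a dict: "clock": time; "q": joint angles; "joint_vel": joint speeds; "effort": joint torques, N m; "tcp_pos": TCP position; "tool_rot": TCP orientation; "wrist_force": force on the tool from outside, world axes, zero at the start; "wrist_torque": the same for the moment, N m; "grip_width": opening from 0.0 (shut) to 1.0 (fully open); "grasp_force": force on a finger pad.
Only numpy, scipy, OpenCV 4.12 (cv2) and the standard library are available. Lean on these libraries where they do the work, as an engineer would, in place of code of your own. Each camera call takes 0.05 s, during which the arm holds its last target. There are 200 camera calls.

## Task

The wire feeder needs a new wire: draw the red-headed lock pin straight up out of the pressure arm and hang it upright by its collar, pushed home, in the notch in the left edge of the feeder's top plate, and let go of it; do not drop it. Then take the pressure arm by its black upright handle, swing it away from the drive roll against its spring until it meets its stop, and finish while holding it there by the handle, so that the wire can be fed between the rolls. Leave the other things lying on the bench where they are.

Things in the scene. Friction and masses are not known exactly. Their poses are not given: they have to be found in the camera images.
- wire_feeder: Bench wire feeder, fixed: yellow case under a grey top plate (x -115 to +115, y -120 to +115 mm; top face at z = 72) that carries rolls and arm. Origin on the bench under its middle; x to the back (away from the robot at yaw 0), y left, z up. Stop post (rubber sleeve, 36 mm high) at x -80, y -11; nothing else is higher than z = 108 mm but the pin, the handle and the arm's pivot nut.
- lock_pin: Loose 60 g steel pin with ribbed red knob, upright in 10 mm bores. Origin at the shank's lower tip, z up: shank diameter 8 from 0 to 32 mm, collar 22 from 32 to 36, knob 18 from 36 to 66. At the start its collar lies on the arm (origin at x -10, y -45, z 74 mm of the feeder); it must rise 32 mm to be clear. Finger room is best along the feeder's x; the handle is 55 mm away along -y.
- pin_notch (a point): Place of the parked pin's axis, at the plate's top face (x -75, y +100, z 72 mm of the feeder). The slot is 12 mm wide along x, closed end at y +94, open to the left at the plate's edge y +115 (rounded mouth), right through the 10 mm plate, which overhangs the case by 37 mm. The parked pin hangs by its collar, its origin 40 mm above the bench.
- lever_grip: Black upright handle, a round post 16 mm in diameter, 42 mm high (rim 19 mm wide at 38 mm), on the free end of the pressure arm, a sleeve that turns freely on its post. Origin at the centre of its foot on the arm's top face, 106 mm above the bench, 175 mm from the pivot (x -10, y -100 mm of the feeder when shut).
- pivot_axis (a point): The vertical pivot axis of the pressure arm, at the height of the arm's top face (x = -10, y = +75, z = 106 mm in the feeder's frame). A nut on the pivot reaches 131 mm above the bench.
- pressure_arm (a joint): Angle of the blue pressure arm (rad): 0 shut, arm along the feeder's -y from its pivot, idler roll against the drive roll; grows as the handle swings to the feeder's -x (clockwise from above), to 0.55 at the stop. A spring pulls it back to 0: about 5 N at the handle when shut, 10 N at the stop. It cannot swing while the pin is in.
- chipping_hammer: Bystander: chipping hammer with a coil-spring handle, 147 x 260 x 27 mm, lying on the bench.
- hex_key: Bystander: steel hex key, 36 x 112 x 6 mm.
- flat_bar_2: Bystander: flat steel bar offcut, 30 x 85 x 6 mm.
- hex_nut_1: Bystander: large steel nut, 30 x 35 x 16 mm.
- square_bar_1: Bystander: square steel bar offcut, 16 x 72 x 16 mm.

How it is judged:
By the outcome, as a careful person would: the job done as asked, in the order asked, and still so for the second after the job is handed in, while the arm keeps its last pose, push and grip.
It also fails if it takes over 48 s, if anything falls off the work surface, if the arm or the gripper's body presses on something with over 40 N, if the wrist force passes 120 N, or if a joint passes its speed limit or range.

## Working session

There is one attempt and no reset: what is moved stays moved. The work goes in short steps, Python scripts to look and compute and a shell command to move; the robot and the scene stay as the last step left them, time stands still between calls to the robot, and variables do not carry over. Pictures are saved under pics/ and viewed, at most 11 in all, crops included, and the job is handed in when it is done.

```bash
mkdir -p pics
cat > h.py <<'E'
import numpy as np, cv2
from scipy.spatial.transform import Rotation as R
from workcell import manip,get_image,regions_of,mark_of
def cam(im):
    H,W=im["pixels"].shape[:2]; f=H/2/np.tan(np.radians(im["vfov"])/2)
    return f,im["cx"],im["cy"],np.array(im["extrinsics"])
def ray(im,uv):
    f,cx,cy,E=cam(im); d=np.array([(uv[0]-cx)/f,-(uv[1]-cy)/f,-1.])
    Rm=E[:3,:3]; o=-Rm.T@E[:3,3]; d=Rm.T@d; return o,d/np.linalg.norm(d)
def proj(im,p):
    f,cx,cy,E=cam(im); c=E[:3,:3]@np.asarray(p)+E[:3,3]
    return np.array([cx+f*c[0]/-c[2],cy-f*c[1]/-c[2]])
def tri(rays):
    A=sum(np.eye(3)-np.outer(d,d) for o,d in rays); b=sum((np.eye(3)-np.outer(d,d))@o for o,d in rays)
    p=np.linalg.solve(A,b); return p,[np.linalg.norm(np.cross(p-o,d)) for o,d in rays]
def atz(r,z): o,d=r; return o+d*(z-o[2])/d[2]
def save(im,n): cv2.imwrite(f"pics/{n}.png",im["pixels"][:,:,::-1])
E
cat > m.py <<'E'
from h import *
import sys
print({k:v for k,v in im.items() if k not in("pixels","extrinsics")} if 0 else "")
rs={}
for c in ["scene","side","wrist"]:
    im=get_image(c); save(im,c+sys.argv[1])
    print(c,[k for k in im if k not in("pixels",)],im["vfov"],"cam at",ray(im,(im["cx"],im["cy"]))[0].round(3))
    for l in ["lock_pin","pin_notch","lever_grip","pivot_axis","wire_feeder"]:
        for r in mark_of(c,l)[:2]:
            print(" ",l,np.round(r["at"],1),round(r["confidence"],2))
            if r["confidence"]>.4: rs.setdefault(l,[]).append(ray(im,r["at"])); 
for l,r in rs.items():
    if len(r)>1: p,e=tri(r); print(l,p.round(4),np.round(e,4))
s=manip.sense(); print(s["tcp_pos"],s["tool_rot"],s["clock"],R.from_rotvec(s["tool_rot"]).as_matrix().round(3))
E
python3 m.py 0; python3 -c "
import cv2,numpy as np
a=[cv2.imread(f'pics/{c}0.png') for c in('scene','side')]
cv2.imwrite('pics/ab.png',cv2.resize(np.vstack(a),(0,0),fx=.78,fy=.78))"
```

```text
scene ['vfov', 'cx', 'cy', 'extrinsics'] 49.054964399290846 cam at [-0.483  0.469  0.816]
  lock_pin [287.8 186.6] 0.51
  pin_notch [277.5 211.8] 0.73
  pin_notch [117.3 222.9] 0.68
  lever_grip [300.3 171.1] 0.38
  pivot_axis [260.7 188.3] 0.92
  pivot_axis [299.1 172.7] 0.28
  wire_feeder [277.7 208.1] 0.75
side ['vfov', 'cx', 'cy', 'extrinsics'] 55.98345648815302 cam at [0.6   0.745 0.788]
  lock_pin [263.3 186.8] 0.74
  lock_pin [259.1 161. ] 0.57
  pin_notch [295.8 186.3] 0.91
  pin_notch [275.  177.8] 0.4
  lever_grip [276.5 179.1] 0.61
  pivot_axis [273.3 177. ] 0.61
  wire_feeder [260.7 188.9] 0.89
wrist ['vfov', 'cx', 'cy', 'extrinsics'] 71.11656897782834 cam at [ 0.24  -0.581  0.374]
lock_pin [ 0.5452 -0.1584  0.0624] [0.0265 0.055  0.0288]
pin_notch [0.3839 0.1865 0.2277] [0.2    0.2089 0.1133]
pivot_axis [ 0.5159 -0.0566  0.1208] [0.0034 0.0034]
wire_feeder [ 0.5467 -0.1394  0.0015] [0.0032 0.0032]
[ 0.17197799 -0.60086597  0.24828715] [-3.11110547e+00 -4.36494351e-01 -2.42429642e-05] 0.9 [[ 0.961  0.275  0.   ]
 [ 0.275 -0.961  0.   ]
 [ 0.    -0.    -1.   ]]
```

View pics/scene0.png

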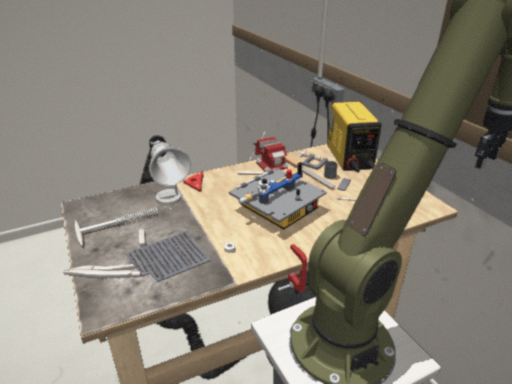

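View pics/side0.png

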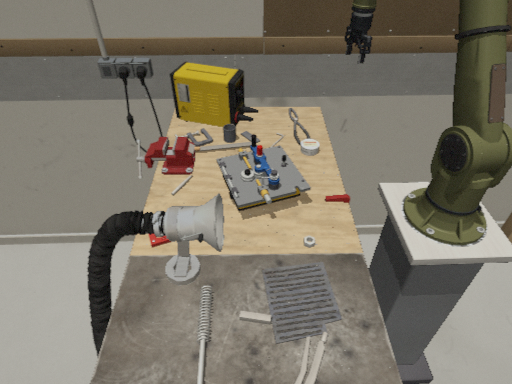

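Scene: feeder around (280,195); red knob about (290,173), handle about (300,168). Side: knob (260,150), handle (254,141), pivot (273,178), stop post (284,160). The coarse positions agree, so I'll zoom in.

```bash
python3 -c "
import cv2,numpy as np
a=cv2.imread('pics/scene0.png')[155:230,225:335]; b=cv2.imread('pics/side0.png')[130:215,210:320]
k=lambda i:cv2.resize(i,(0,0),fx=3.6*2,fy=7.2,interpolation=cv2.INTER_CUBIC)[:,:]
a,b=[cv2.resize(i,(0,0),fx=3.6,fy=3.6,interpolation=cv2.INTER_CUBIC) for i in(cv2.copyMakeBorder(a,0,10,0,0,0),b)]
cv2.imwrite('pics/z.png',np.hstack([a,b]))
"
cat > f.py <<'E'
from h import *
import json
from scipy.optimize import least_squares
# joint fit of feeder pose from marks on fixed-height points
E
python3 - <<'E'
from h import *
ims={c:get_image(c) for c in("scene","side")}
# red knob by colour near feeder
box={"scene":(225,335,155,230),"side":(210,320,130,215)}
R_=[]
for c,im in ims.items():
    x0,x1,y0,y1=box[c]; h=cv2.cvtColor(im["pixels"],cv2.COLOR_RGB2HSV)[y0:y1,x0:x1]
    m=(((h[...,0]<6)|(h[...,0]>174))&(h[...,1]>150)&(h[...,2]>90)).astype(np.uint8)
    n,l,s,ce=cv2.connectedComponentsWithStats(m)
    print(c,[(s[i].tolist(),(ce[i]+[x0,y0]).round(1).tolist()) for i in range(1,n) if s[i,4]>5])
    for l in["lock_pin","lever_grip","wire_feeder"]:
        for r in regions_of(c,l)[:2]:
            ys,xs=np.nonzero(r["region"]); print(l,np.round(r["at"],1),round(r["confidence"],2),xs.min(),xs.max(),ys.min(),ys.max())
E
```

```text
scene [([42, 0, 7, 13, 34], [270.8, 160.3]), ([57, 3, 2, 6, 7], [282.7, 160.7]), ([37, 4, 7, 7, 14], [265.0, 162.4]), ([35, 9, 4, 4, 8], [261.9, 165.2]), ([62, 15, 4, 8, 31], [288.5, 173.6]), ([89, 47, 2, 5, 8], [314.5, 204.0])]
lock_pin [289.6 171.3] 0.62 286 291 169 180
lever_grip [299.9 167.6] 0.51 297 302 162 174
wire_feeder [281.2 195.6] 0.7 230 324 169 227
side [([47, 15, 5, 10, 44], [259.1, 149.8])]
lock_pin [260.6 149.1] 0.62 256 261 146 156
wire_feeder [259.8 179.2] 0.68 216 309 134 210
```

View pics/z.png

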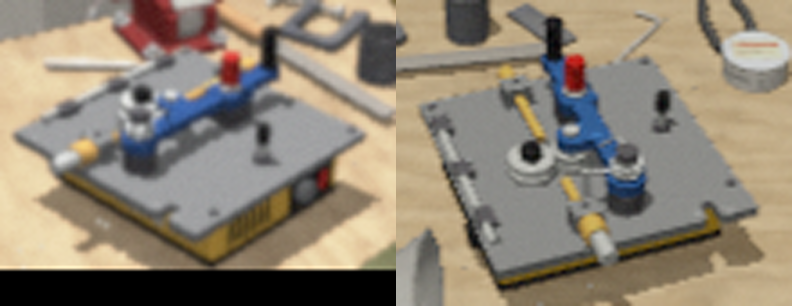

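Both crops show the feeder clearly: knob at scene (289,174) and side (259,150), handle top at (300,163) and (254,136), notch at the front-left edge at about (272,213) and (298,187). Next: fit the feeder pose.

```bash
cat > fit.py <<'E'
from h import *
from scipy.optimize import least_squares
P={"knob":(-10,-45,125),"htop":(-10,-100,148),"post":(-80,-11,108),"BL":(115,115,72),"FR":(-115,-120,72),"FL":(-115,115,72),"BR":(115,-120,72)}
O={"scene":{"knob":(288.9,174.2),"htop":(300,163.3),"post":(298.3,189.7),"BL":(228.9,192.5),"FR":(326.7,191.1),"FL":(278.3,220.6)},
"side":{"BR":(216.7,160),"BL":(238.9,207.8),"FL":(310.3,188.3),"FR":(279.2,145.8),"knob":(259.3,150),"htop":(253.6,135.6),"post":(283.6,157)}}
ims={c:get_image(c) for c in O}
def W(p,v): 
    c,s=np.cos(v[2]),np.sin(v[2]); x,y,z=np.array(p)/1000
    return np.array([v[0]+c*x-s*y,v[1]+s*x+c*y,v[3]+z])
def res(v): return np.concatenate([proj(ims[c],W(P[k],v))-uv for c in O for k,uv in O[c].items()])
for y in(0.,-.5,.5):
    s=least_squares(res,[.547,-.139,y,0],loss="soft_l1"); print(s.cost.round(1),s.x.round(4))
v=s.x; r=res(v).reshape(-1,2).round(1)
for (c,k),e in zip([(c,k) for c in O for k in O[c]],r): print(c,k,e)
for k in P:
    if all(k in O[c] for c in O):
        p,e=tri([ray(ims[c],O[c][k]) for c in O]); print(k,p.round(4),np.round(e,4),W(P[k],v).round(4))
for n,p in dict(pin=(-10,-45,74),notch=(-75,100,72),piv=(-10,75,106),grip=(-10,-100,106)).items(): print(n,W(p,v).round(4))
E
python3 fit.py
```

```text
7.0 [ 0.5455 -0.1344  0.3179 -0.0027]
7.0 [ 0.5455 -0.1344  0.3179 -0.0027]
7.0 [ 0.5455 -0.1344  0.3179 -0.0027]
scene knob [-0.4  1. ]
scene htop [-0.5  0.2]
scene post [-0.5  1.5]
scene BL [-0.9  0.3]
scene FR [-0.3  0.9]
scene FL [0.9 0.8]
side BR [-1.2 -1.2]
side BL [-0.9 -2. ]
side FL [ 0.4 -1.1]
side FR [ 0.5 -0.8]
side knob [-0.   0.6]
side htop [-0.4 -0.3]
side post [ 0.2 -0.6]
knob [ 0.5501 -0.1814  0.1248] [0.0009 0.0009] [ 0.55   -0.1803  0.1223]
htop [ 0.5662 -0.2333  0.145 ] [0.0013 0.0013] [ 0.5672 -0.2326  0.1453]
post [ 0.4741 -0.1704  0.1068] [0.0033 0.0033] [ 0.4729 -0.1699  0.1053]
BL [0.6173 0.0106 0.0669] [0.0042 0.0042] [0.6188 0.0107 0.0693]
FR [ 0.4759 -0.2858  0.0684] [0.0028 0.0028] [ 0.4737 -0.2844  0.0693]
FL [ 0.4023 -0.0582  0.07  ] [0.0018 0.0018] [ 0.4003 -0.0611  0.0693]
pin [ 0.55   -0.1803  0.0713]
notch [ 0.443  -0.0629  0.0693]
piv [ 0.5125 -0.0663  0.1033]
grip [ 0.5672 -0.2326  0.1033]
```

```bash
python3 -m handwheel '{"commands":[[0.085,0.03,-0.019,0,0],[0.085,0.03,-0.019,0,0],[0.085,0.03,-0.019,0,0],[0.085,0.03,-0.019,0,0],[0.085,0.03,-0.019,0,0],[0.085,0.03,-0.019,0,0],[0.085,0.03,-0.019,0,0],[0.085,0.03,-0.019,0,0],[0.085,0.03,-0.019,0,0],[0.085,0.03,-0.019,0,0],[0.085,0.03,-0.019,0,0],[0.085,0.03,-0.019,0,0]]}' 30
python3 -m handwheel '{"commands":[[0.07,0.03,-0.019,0,0],[0.07,0.03,-0.019,0,0],[0.07,0,0,0,-0.12],[0.07,0,0,0,-0.12],[0.07,0,0,0,-0.12],[0.07,0,0,0,-0.12],[0.07,0,0,0,-0.12],[0.07,0,0,0,-0.12],[0.07,0,0,0,-0.12],[0.07,0,0,0,-0.12],[0.07,0,0,0,-0.12],[0.07,0,0,0,-0.12]]}'
python3 -m handwheel '{"commands":[[0.07,0,0,0,-0.12],[0.07,0,0,0,-0.12],[0.07,0,0,0,-0.12],[0.07,0,0,0,-0.05],[0.07,0,0,0,0],[0.07,0,0,0,0]]}'
cat > w.py <<'E'
from h import *
import sys
im=get_image("wrist"); save(im,sys.argv[1])
s=manip.sense(); M=R.from_rotvec(s["tool_rot"]).as_matrix(); t=np.array(s["tcp_pos"])
print("tcp",t.round(4),"yaw",np.arctan2(M[1,0],M[0,0]).round(4),"tilt",M[:,2].round(3),"clk",s["clock"],"q",np.round(s["q"],2),"F",np.round(s["wrist_force"],1))
np.savez("pics/"+sys.argv[1],**{k:v for k,v in im.items() if k!="pixels"},H=im["pixels"].shape)
for l in ["lock_pin","pin_notch","lever_grip","pivot_axis","wire_feeder"]:
    for r in mark_of("wrist",l)[:2]: print("mark",l,np.round(r["at"],1),round(r["confidence"],2))
    for r in regions_of("wrist",l)[:1]:
        ys,xs=np.nonzero(r["region"]); print("   reg",l,np.round(r["at"],1),round(r["confidence"],2),xs.min(),xs.max(),ys.min(),ys.max())
E
python3 w.py w1
```

```text
clock: 2.4
tcp_pos: [0.4563, -0.2812, 0.2486]
tool_rot: [3.111, 0.436, 0.001]
wrist_force: [0.5, -0.5, 0.4]
grip_width: 0.996
grasp_force: 0.0
clock: 3.4
tcp_pos: [0.5026, -0.2296, 0.2484]
tool_rot: [2.315, 2.123, 0.0]
wrist_force: [-1.3, -1.1, 0.6]
grip_width: 0.822
grasp_force: 0.0
clock: 3.9
tcp_pos: [0.5025, -0.2297, 0.2483]
tool_rot: [-1.845, -2.543, -0.0]
wrist_force: [0.4, -0.4, -0.5]
grip_width: 0.815
grasp_force: 0.0
tcp [ 0.5025 -0.2297  0.2483] yaw 1.8863 tilt [ 0.  0. -1.] clk 3.95 q [ 0.88  0.47 -0.76  1.69  0.35  1.13  0.34] F [-0.7 -0.5 -0.5]
mark lock_pin [312.4 152. ] 0.57
   reg lock_pin [320.5 159.8] 0.92 308 336 149 174
mark pin_notch [252.6   4.9] 0.84
   reg pin_notch [324.4 103.6] 0.96 213 449 0 233
mark lever_grip [315.6 215. ] 0.6
   reg lever_grip [320.4 221.8] 0.94 307 332 204 233
   reg pivot_axis [329.8 100.3] 0.93 213 451 0 234
mark wire_feeder [310.8 111.1] 0.91
mark wire_feeder [259.2 303.6] 0.72
   reg wire_feeder [326.4 103.9] 0.8 213 449 0 233
```

View pics/w1.png

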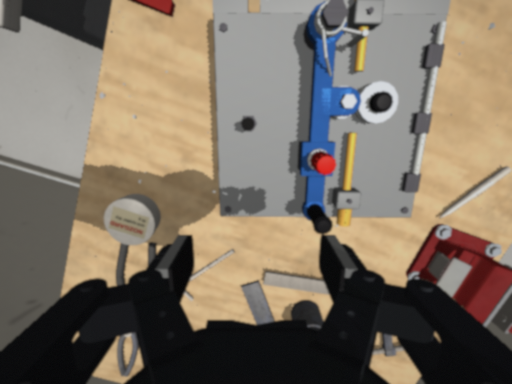

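The wrist view shows the knob top at about (325,161), handle top at (323,225), post top at (247,123), front-right plate corner at (220,216) and back-right at (411,217). I'll refit with this view included.

```bash
cat > fit2.py <<'E'
from h import *
from scipy.optimize import least_squares
P={"ktop":(-10,-45,140),"htop":(-10,-100,148),"post":(-80,-11,108),"FR":(-115,-120,72),"BR":(115,-120,72)}
O={"ktop":(325,161),"htop":(323,225.5),"post":(247.5,122.5),"FR":(220,216),"BR":(411,217)}
d=np.load("pics/w1.npz"); im=dict(vfov=float(d["vfov"]),cx=float(d["cx"]),cy=float(d["cy"]),extrinsics=d["extrinsics"],pixels=np.zeros(d["H"],np.uint8))
def W(p,v): 
    c,s=np.cos(v[2]),np.sin(v[2]); x,y,z=np.array(p)/1000
    return np.array([v[0]+c*x-s*y,v[1]+s*x+c*y,z])
def res(v): return np.concatenate([proj(im,W(P[k],v))-O[k] for k in O])
s=least_squares(res,[.547,-.139,.318]); v=s.x; print(v.round(4)); print(res(v).reshape(-1,2).round(1))
for k in O: print(k,atz(ray(im,O[k]),P[k][2]/1000).round(4),W(P[k],v).round(4))
for n,p in dict(pin=(-10,-45,74),notch=(-75,100,72),piv=(-10,75,106),grip=(-10,-100,106)).items(): print(n,W(p,v).round(4))
M=R.from_rotvec(manip.sense()["tool_rot"]).as_matrix(); t=manip.sense()["tcp_pos"]
print("to pin, tool axes",(M.T@(np.r_[W((-10,-45,0),v)[:2],t[2]]-t)).round(4))
E
python3 fit2.py
```

```text
[ 0.5464 -0.1352  0.312 ]
[[ 0.7  2.3]
 [ 0.2 -0.7]
 [-0.4 -0.4]
 [-0.6 -0.7]
 [-0.2 -1.1]]
ktop [ 0.5493 -0.1794  0.14  ] [ 0.5507 -0.1811  0.14  ]
htop [ 0.5676 -0.2341  0.148 ] [ 0.5675 -0.2334  0.148 ]
post [ 0.4741 -0.1704  0.108 ] [ 0.4736 -0.1702  0.108 ]
FR [ 0.4746 -0.2854  0.072 ] [ 0.4738 -0.2847  0.072 ]
BR [ 0.6935 -0.2153  0.072 ] [ 0.6927 -0.2141  0.072 ]
pin [ 0.5507 -0.1811  0.074 ]
notch [ 0.4443 -0.0631  0.072 ]
piv [ 0.5138 -0.0669  0.106 ]
grip [ 0.5675 -0.2334  0.106 ]
to pin, tool axes [0.031  0.0608 0.    ]
```

```bash
python3 -m handwheel '{"commands":[[0.06,0.01,0.02,0,-0.002],[0.06,0.01,0.02,0,0],[0.06,0.0105,0.0207,0,0],[0.06,0,0,0.027,0],[0.06,0,0,0.03,0],[0.06,0,0,0.03,0],[0.06,0,0,0.02,0],[0.06,0,0,0.01,0],[0.06,0,0,0,0],[0.06,0,0,0,0]]}' 30
python3 w.py w2
```

```text
clock: 5.28
tcp_pos: [0.551, -0.1814, 0.1317]
tool_rot: [-1.839, -2.547, -0.001]
wrist_force: [-0.3, -1.2, -0.2]
grip_width: 0.703
grasp_force: 0.0
tcp [ 0.5515 -0.1815  0.1325] yaw 1.8908 tilt [ 0.002 -0.    -1.   ] clk 5.3333 q [ 0.7   0.62 -0.68  1.77  0.48  0.92  0.13] F [ 0.2 -0.2  0.3]
mark lock_pin [256.5 218.2] 0.82
   reg lock_pin [257.1 249.5] 0.92 239 276 223 282
   reg pin_notch [277.8 127.7] 0.96 83 470 0 325
mark lever_grip [258.6 316. ] 0.85
   reg lever_grip [258.3 315.4] 0.97 244 270 303 324
mark pivot_axis [261.2  16.5] 0.81
   reg pivot_axis [274.4 126.8] 0.78 84 470 0 325
mark wire_feeder [269.4 146.5] 0.6
   reg wire_feeder [275.1 127.5] 0.67 85 470 0 325
```

View pics/w2.png

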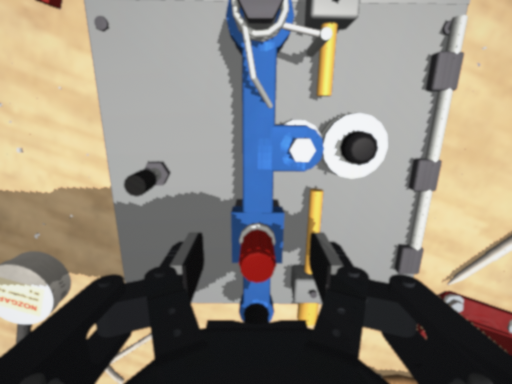

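The knob at (257,250) is centred between the fingers, and the pin's mark agrees. Closing, then drawing it straight up.

```bash
python3 -m handwheel '{"commands":[[0.0,0,0,0,0],[0.0,0,0,0,0],[0.0,0,0,0,0],[0.0,0,0,0,0],[0.0,0,0,0,0],[0.0,0,0,0,0],[0.0,0,0,0,0],[0.0,0,0,0,0]]}' 50
python3 -m handwheel '{"commands":[[0.0,0,0,-0.005,0],[0.0,0,0,-0.01,0],[0.0,0,0,-0.01,0],[0.0,0,0,-0.015,0],[0.0,0,0,-0.015,0],[0.0,0,0,-0.015,0],[0.0,0,0,-0.01,0],[0.0,0,0,0,0],[0.0,0,0,0,0]]}'
python3 w.py w3
python3 - <<'E'
from h import *
ims={}
for c in("scene","side"):
    im=get_image(c); save(im,c+"3"); ims[c]=im
    for r in regions_of(c,"lock_pin")[:2]: print(c,np.round(r["at"],1),round(r["confidence"],2))
    for r in mark_of(c,"lock_pin")[:2]: print(c,"mark",np.round(r["at"],1),round(r["confidence"],2))
E
```

```text
clock: 6.5
tcp_pos: [0.5507, -0.1815, 0.1314]
tool_rot: [1.839, 2.547, 0.0]
wrist_force: [-0.7, 0.5, 3.6]
grip_width: 0.191
grasp_force: 48.7
clock: 7.25
tcp_pos: [0.5507, -0.1816, 0.2118]
tool_rot: [1.839, 2.546, 0.0]
wrist_force: [-0.0, -0.0, -0.5]
grip_width: 0.188
grasp_force: 49.0
tcp [ 0.5502 -0.1817  0.2111] yaw 1.8905 tilt [-0. -0. -1.] clk 7.3 q [ 0.74  0.54 -0.73  1.68  0.4   1.08  0.2 ] F [-0.3  0.4 -1.6]
mark lock_pin [257.8 216.2] 0.96
   reg lock_pin [256.4 251.7] 0.92 240 272 216 282
mark pin_notch [185.2  29.4] 0.66
   reg pin_notch [272.4 120.7] 0.84 137 404 0 286
   reg lever_grip [259.5 288.1] 0.51 252 262 283 286
mark pivot_axis [260.3  50.2] 0.96
   reg pivot_axis [273.5 118.7] 0.95 137 404 0 286
mark wire_feeder [266.4 140.3] 0.73
   reg wire_feeder [271.2 119.9] 0.55 137 404 0 286
scene [288.9 156.1] 0.56
scene mark [276.3 205.2] 0.51
scene mark [291.6 162.6] 0.49
side mark [261.5 141.4] 0.48
```

```bash
python3 -m handwheel '{"commands":[[0.0,0.01,-0.012,0,0],[0.0,0.015,-0.018,0,0],[0.0,0.015,-0.018,0,0],[0.0,0.015,-0.012,0,0],[0.0,0.005,-0.005,0,0],[0.0,0,0,0,0],[0.0,0,0,0,0]]}'
python3 w.py w4
```

```text
clock: 8.68
tcp_pos: [0.4708, -0.1455, 0.2117]
tool_rot: [1.839, 2.546, 0.0]
wrist_force: [-0.0, 0.1, -0.3]
grip_width: 0.193
grasp_force: 49.0
tcp [ 0.4711 -0.1457  0.2116] yaw 1.8902 tilt [ 0.001 -0.    -1.   ] clk 8.7333 q [ 0.8   0.41 -0.78  1.89  0.35  0.97  0.18] F [ 0.7 -0.3 -0.1]
mark lock_pin [257.  214.8] 0.6
   reg lock_pin [257.3 249.3] 0.79 240 272 215 283
mark pin_notch [257.3 100.6] 0.81
   reg pin_notch [345.6 169.2] 0.78 215 464 47 339
mark pivot_axis [334.3 128.8] 0.79
   reg pivot_axis [348.2 167. ] 0.95 214 464 47 339
mark wire_feeder [314.2 186.6] 0.6
   reg wire_feeder [346.1 169.5] 0.83 215 463 47 301
```

View pics/w4.png

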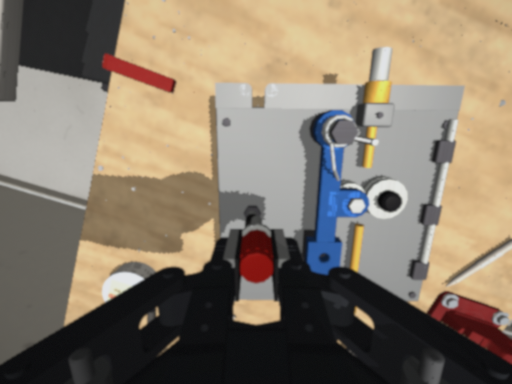

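The pin is upright in the jaws (knob at (257,265), shank tip near (257,213)). The notch is open at the plate edge at (258,84), with its closed end at (258,107). I'll work out the offsets.

Run:
```python
from h import *
def ld(n):
    d=np.load(f"pics/{n}.npz"); return dict(vfov=float(d["vfov"]),cx=float(d["cx"]),cy=float(d["cy"]),extrinsics=d["extrinsics"],pixels=np.zeros(d["H"],np.uint8))
im=ld("w4"); M=R.from_rotvec([1.839,2.546,0]).as_matrix(); t=np.array([.4709,-.1456,.2117])
T=lambda p:(M.T@(p-t)*1000).round(1)
for n,uv,z in [("notch mark",(257.3,100.6),.072),("closed end",(258,107),.072),("mouth",(258,84),.072),("FL",(217,84),.072),("BL",(463,87),.072),("pin tip",(257,214.8),.1547)]:
    p=atz(ray(im,uv),z); print(n,p.round(4),"tool",T(p))
p,e=tri([ray(ld("w3"),(185.2,29.4)),ray(im,(257.3,100.6))]); print("notch tri",p.round(4),e)
v=[.5464,-.1352,.312]; c,s=np.cos(v[2]),np.sin(v[2])
print("fit notch tool",T(np.array([v[0]-c*.075-s*.1,v[1]-s*.075+c*.1,.072])))
print(proj(im,t+M@[0,0,.057]), "expected tip px for axis on TCP")
```

```text
notch mark [ 0.4449 -0.0647  0.072 ] tool [ 85.    0.7 139.6]
closed end [ 0.4474 -0.0699  0.072 ] tool [ 79.3   1.4 139.6]
mouth [ 0.441  -0.0508  0.072 ] tool [ 99.5   1.3 139.6]
FL [ 0.4052 -0.0627  0.072 ] tool [ 99.5 -36.4 139.6]
BL [0.6216 0.0063 0.072 ] tool [ 96.9 190.7 139.7]
pin tip [ 0.4704 -0.1433  0.1547] tool [ 2.4  0.2 57. ]
notch tri [ 0.445  -0.0643  0.0677] [np.float64(0.00027104344385644845), np.float64(0.00027104344385642964)]
fit notch tool [ 86.8   0.6 139.6]
[256.69620479 217.92470046] expected tip px for axis on TCP
```

```bash
python3 -m handwheel '{"commands":[[0.0,0.02,0.001,0,0.005],[0.0,0.03,0,0,0],[0.0,0.03,0,0,0],[0.0,0.02,0,0,0],[0.0,0.01,0,0,0],[0.0,0,0,0.02,0],[0.0,0,0,0.03,0],[0.0,0,0,0.03,0],[0.0,0,0,0.02,0],[0.0,0,0,0.01,0],[0.0,0,0,0,0],[0.0,0,0,0,0]]}'
python3 - <<'E'
from h import *
a=[]
for c,b in(("scene",(240,310,160,230)),("side",(270,340,140,210))):
    im=get_image(c); x0,x1,y0,y1=b; a.append(cv2.resize(im["pixels"][y0:y1,x0:x1,::-1],(392,392),interpolation=cv2.INTER_CUBIC))
cv2.imwrite("pics/s5.png",np.hstack(a))
E
python3 w.py w5 | head -3
```

```text
clock: 10.23
tcp_pos: [0.4372, -0.0402, 0.1015]
tool_rot: [-1.845, -2.542, 0.0]
wrist_force: [0.0, -0.1, -0.7]
grip_width: 0.192
grasp_force: 49.0
tcp [ 0.4378 -0.0403  0.1024] yaw 1.8853 tilt [ 0.002 -0.    -1.   ] clk 10.3833 q [ 0.51  0.49 -0.68  2.16  0.51  0.65 -0.21] F [ 0.8  0.2 -0.8]
mark lock_pin [254.9 216.3] 0.95
   reg lock_pin [258.6 248. ] 0.55 240 273 216 283
```

View pics/s5.png

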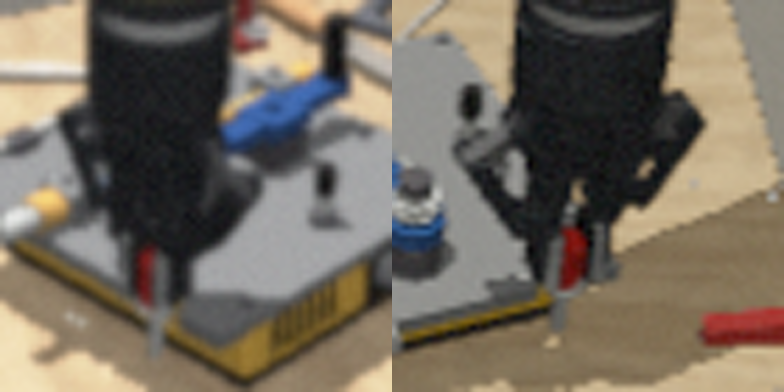

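The pin hangs upright just outside the notch mouth, collar a little above the plate. Sliding in.

```bash
python3 -m handwheel '{"commands":[[0.0,-0.003,-0.0005,0,0],[0.0,-0.003,0,0,0],[0.0,-0.003,0,0,0],[0.0,-0.003,0,0,0],[0.0,-0.003,0,0,0],[0.0,-0.003,0,0,0],[0.0,0,0,0,0]]}'
python3 -m handwheel '{"commands":[[0.0,-0.002,0,0,0],[0.0,-0.002,0,0,0],[0.0,-0.002,0,0,0],[0.0,0,0,0,0]]}'
python3 -m handwheel '{"commands":[[0.0,-0.001,0,0,0],[0.0,-0.001,0,0,0],[0.0,0,0,0,0]]}'
```

```text
clock: 11.47
tcp_pos: [0.4421, -0.0582, 0.1012]
tool_rot: [1.847, 2.541, -0.0]
wrist_force: [-0.0, -0.0, -0.8]
grip_width: 0.189
grasp_force: 49.0
clock: 11.8
tcp_pos: [0.4439, -0.0635, 0.1013]
tool_rot: [1.846, 2.542, -0.0]
wrist_force: [0.2, 0.4, -1.6]
grip_width: 0.193
grasp_force: 49.0
clock: 12.05
tcp_pos: [0.4444, -0.0652, 0.1013]
tool_rot: [1.846, 2.542, -0.0]
wrist_force: [1.2, -0.1, -1.5]
grip_width: 0.19
grasp_force: 49.0
```

```bash
python3 -m handwheel '{"commands":[[0.0,-0.001,0,0,0],[0.0,0,0,0,0],[0.0,0,0,0,0]]}'
python3 -m handwheel '{"commands":[[0.0,-0.001,0,0,0],[0.0,0,0,0,0],[0.0,0,0,0,0]]}'
```

```text
clock: 12.3
tcp_pos: [0.4446, -0.0655, 0.1013]
tool_rot: [-1.845, -2.543, -0.001]
wrist_force: [-0.9, 1.2, 0.5]
grip_width: 0.199
grasp_force: 49.1
clock: 12.55
tcp_pos: [0.4447, -0.0659, 0.1013]
tool_rot: [-1.844, -2.542, -0.001]
wrist_force: [-2.4, 5.3, 0.4]
grip_width: 0.187
grasp_force: 49.3
```

Contact with the closed end (about 6 N along the slot). Back off slightly, then lower onto the collar.

```bash
python3 -m handwheel '{"commands":[[0.0,0.0015,0,0,0],[0.0,0,0,0.001,0],[0.0,0,0,0.001,0],[0.0,0,0,0,0],[0.0,0,0,0,0]]}'
python3 -m handwheel '{"commands":[[0.0,0,0,0.001,0],[0.0,0,0,0,0],[0.0,0,0,0,0]]}'
```

```text
clock: 12.97
tcp_pos: [0.4447, -0.0655, 0.0992]
tool_rot: [1.845, 2.542, 0.0]
wrist_force: [-1.3, 1.9, -0.9]
grip_width: 0.19
grasp_force: 49.2
clock: 13.22
tcp_pos: [0.4446, -0.0655, 0.0982]
tool_rot: [1.845, 2.542, 0.0]
wrist_force: [-0.2, 1.6, -1.6]
grip_width: 0.189
grasp_force: 49.2
```

Run:
```python
from h import *
a=[]
for c,b in(("scene",(240,310,160,230)),("side",(260,330,140,210))):
    im=get_image(c); x0,x1,y0,y1=b; a.append(cv2.resize(im["pixels"][y0:y1,x0:x1,::-1],(392,392),interpolation=cv2.INTER_CUBIC))
cv2.imwrite("pics/s6.png",np.hstack(a))
```

```text
(no output)
```

View pics/s6.png

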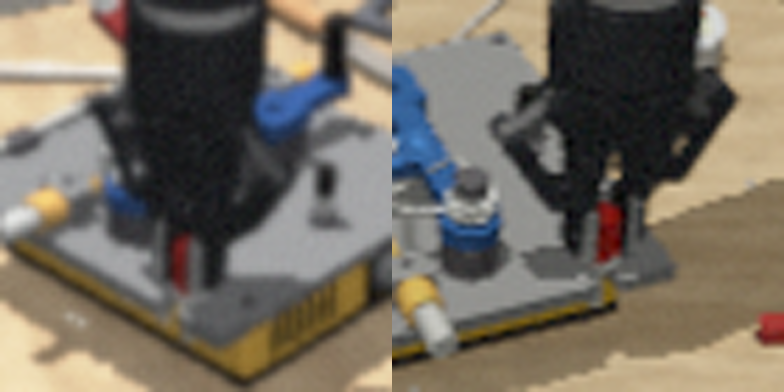

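The shank is in the notch with the collar nearly down. Lower on until it seats.

```bash
python3 -m handwheel '{"commands":[[0.0,0,0,0.001,0],[0.0,0,0,0,0],[0.0,0,0,0,0]]}'
python3 -m handwheel '{"commands":[[0.0,0,0,0.001,0],[0.0,0,0,0,0],[0.0,0,0,0,0]]}'
```

```text
clock: 13.57
tcp_pos: [0.4446, -0.0655, 0.0974]
tool_rot: [1.845, 2.542, 0.0]
wrist_force: [0.1, 1.7, 1.9]
grip_width: 0.186
grasp_force: 49.6
clock: 13.82
tcp_pos: [0.4447, -0.0654, 0.0973]
tool_rot: [1.845, 2.542, -0.001]
wrist_force: [-4.7, 2.4, 16.4]
grip_width: 0.191
grasp_force: 51.3
```

```bash
python3 -m handwheel '{"commands":[[0.0,0,0,-0.001,0],[0.0,0,0,0,0],[0.03,0,0,0,0],[0.03,0,0,0,0],[0.04,0,0,0,0],[0.04,0,0,0,0],[0.04,0,0,0,0],[0.04,0,0,-0.01,0],[0.04,0,0,-0.02,0],[0.04,0,0,-0.03,0],[0.04,0,0,-0.03,0],[0.04,0,0,-0.03,0]]}' 30
python3 w.py w7|head -3
python3 - <<'E'
from h import *
a=[cv2.resize(cv2.imread("pics/w7.png"),(512,384))]
b=[]
for c,(x0,x1,y0,y1) in(("scene",(245,309,180,228)),("side",(265,329,155,203))):
    im=get_image(c); b.append(cv2.resize(im["pixels"][y0:y1,x0:x1,::-1],(256,192),interpolation=cv2.INTER_CUBIC))
cv2.imwrite("pics/s7.png",np.hstack(a+[np.vstack(b)]))
E
```

```text
clock: 14.82
tcp_pos: [0.4441, -0.065, 0.2192]
tool_rot: [-1.844, -2.543, -0.001]
wrist_force: [1.1, -0.2, -0.0]
grip_width: 0.469
grasp_force: 0.0
tcp [ 0.4467 -0.0645  0.2241] yaw 1.8873 tilt [ 0.007 -0.001 -1.   ] clk 14.8667 q [ 0.71  0.33 -0.83  1.97  0.3   0.95  0.05] F [3.1 0.5 3.4]
   reg lock_pin [257.7 188.9] 0.76 247 266 179 206
mark pin_notch [260.1 189.4] 0.7
```

View pics/s7.png

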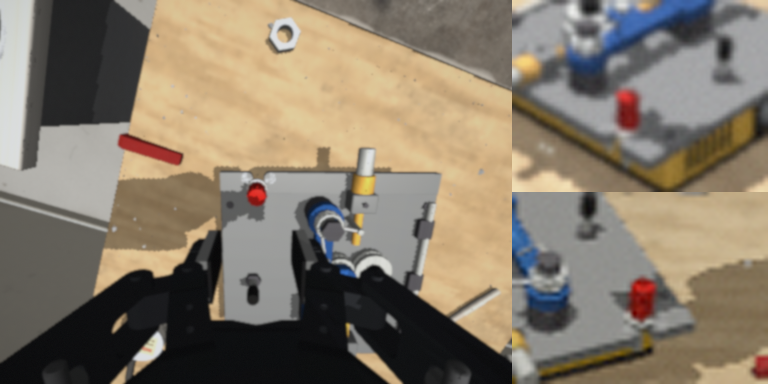

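Pin stands upright in the notch, collar on the plate (wrist (257,193); both outside views agree), and released. Now to the handle.

```bash
python3 -m handwheel '{"commands":[[0.05,-0.015,0.005,0,0],[0.05,-0.03,0.01,0,0],[0.05,-0.03,0.01,0,0],[0.05,-0.03,0.01,0,0],[0.05,-0.03,0.01,0,0],[0.05,-0.03,0.01,0,0],[0.05,-0.02,0.006,0,0],[0.05,-0.0134,0.0036,0,0],[0.05,0,0,0.02,0],[0.05,0,0,0.01,0],[0.05,0,0,0,0],[0.05,0,0,0,0]]}' 60
python3 w.py w8
python3 - <<'E'
from h import *
s=manip.sense(); M=R.from_rotvec(s["tool_rot"]).as_matrix(); t=np.array(s["tcp_pos"])
print("to handle",(M.T@(np.array([.5676,-.2336,.127])-t)).round(4)); im=get_image("wrist"); print("expected htop px",proj(im,[.5676,-.2336,.148]),"foot",proj(im,[.5676,-.2336,.106]))
print("centred htop would be", proj(im,t+M@[0,0,t[2]-.148]))
E
```

```text
clock: 16.47
tcp_pos: [0.5668, -0.2334, 0.1867]
tool_rot: [-1.843, -2.542, 0.0]
wrist_force: [-0.1, -0.1, 1.2]
grip_width: 0.586
grasp_force: 0.0
tcp [ 0.5674 -0.2334  0.1875] yaw 1.8869 tilt [-0.  0. -1.] clk 16.5167 q [ 0.78  0.62 -0.72  1.62  0.45  1.08  0.25] F [-0.5 -0.8  0.3]
   reg pin_notch [270.5 106. ] 0.71 124 424 0 240
mark lever_grip [260.8 215.5] 0.87
mark lever_grip [217.4 319.9] 0.3
   reg lever_grip [262.5 225.5] 0.75 246 271 201 240
mark pivot_axis [259.  215.4] 0.73
   reg pivot_axis [270.8 104.2] 0.55 125 424 0 240
mark wire_feeder [266.4  91. ] 0.6
   reg wire_feeder [270.4 104.2] 0.6 124 425 0 240
to handle [0.0005 0.0003 0.0605]
expected htop px [257.08377832 226.74340847] foot [256.90705718 206.27550295]
centred htop would be [256.66493277 227.44912554]
```

View pics/w8.png

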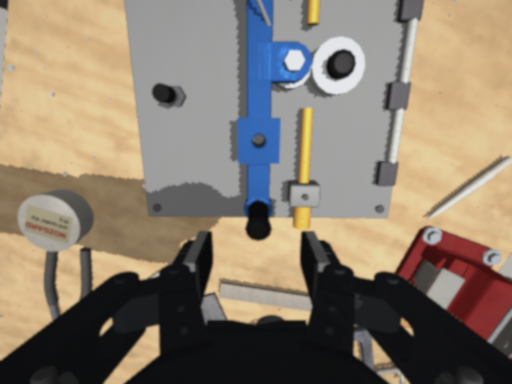

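Handle top at (258,228), centred as predicted. Descend and grip.

```bash
python3 -m handwheel '{"commands":[[0.045,0,0.0005,0.02,0],[0.045,0,0,0.02,0],[0.045,0,0,0.015,0],[0.045,0,0,0.0045,0],[0.045,0,0,0,0],[0.0,0,0,0,0],[0.0,0,0,0,0],[0.0,0,0,0,0],[0.0,0,0,0,0],[0.0,0,0,0,0],[0.0,0,0,0,0],[0.0,0,0,0,0]]}' 60
```

```text
clock: 18.07
tcp_pos: [0.5685, -0.2341, 0.129]
tool_rot: [1.845, 2.541, 0.001]
wrist_force: [-1.2, 0.3, 6.1]
grip_width: 0.178
grasp_force: 58.5
```

```bash
python3 -m handwheel '{"commands":[[0,0.0001,-0.005,0,0.03],[0,0.0002,-0.0085,0,0.05],[0,0.0002,-0.0088,0,0.05],[0,0.0002,-0.0088,0,0.05],[0,0.0002,-0.0088,0,0.05],[0,0,0,0,0],[0,0,0,0,0]]}' 80
python3 - <<'E'
from h import *
s=manip.sense(); p=np.array(s["tcp_pos"]); a=p[:2]-[.5138,-.0669]; v=.312
fx=a@[np.cos(v),np.sin(v)]; fy=a@[-np.sin(v),np.cos(v)]; print("angle",np.arctan2(-fx,-fy),"r",np.hypot(fx,fy))
E
```

```text
clock: 18.65
tcp_pos: [0.5312, -0.2417, 0.1291]
tool_rot: [2.121, 2.311, 0.005]
wrist_force: [6.2, 0.3, 1.8]
grip_width: 0.175
grasp_force: 77.9
angle 0.212944322581838 r 0.175645608131192
```

```bash
python3 -m handwheel '{"commands":[[0,0.0002,-0.0088,0,0.05],[0,0.0002,-0.0088,0,0.05],[0,0.0002,-0.0088,0,0.05],[0,0.0002,-0.0088,0,0.05],[0,0.0002,-0.0088,0,0.05],[0,0.0002,-0.0088,0,0.05],[0,0,0,0,0],[0,0,0,0,0]]}'
cat > a.py <<'E'
from h import *
s=manip.sense(); p=np.array(s["tcp_pos"]); a=p[:2]-[.5138,-.0669]; v=.312
fx=a@[np.cos(v),np.sin(v)]; fy=a@[-np.sin(v),np.cos(v)]; print("angle",np.arctan2(-fx,-fy),"r",np.hypot(fx,fy),"q",np.round(s["q"],2))
M=R.from_rotvec(s["tool_rot"]).as_matrix(); print("F tool",(M.T@np.array(s["wrist_force"])).round(1))
E
python3 a.py
```

```text
clock: 19.32
tcp_pos: [0.4798, -0.2388, 0.1291]
tool_rot: [2.442, 1.968, 0.008]
wrist_force: [10.4, -0.8, -0.9]
grip_width: 0.174
grasp_force: 78.0
angle 0.507361789102663 r 0.1752094314405674 q [ 0.79  0.54 -0.56  1.9   0.39  0.8  -0.19]
F tool [ 1.4 10.4  1. ]
```

Nearly there; small steps until the force jumps at the stop.

```bash
python3 -m handwheel '{"commands":[[0,0,-0.003,0,0.017],[0,0,-0.002,0,0.01],[0,0,-0.002,0,0.01],[0,0,0,0,0],[0,0,0,0,0]]}'; python3 a.py
python3 -m handwheel '{"commands":[[0,0,-0.001,0,0.005],[0,0,-0.001,0,0],[0,0,0,0,0],[0,0,0,0,0]]}'; python3 a.py
```

```text
clock: 19.73
tcp_pos: [0.4736, -0.2374, 0.1291]
tool_rot: [2.477, 1.922, 0.009]
wrist_force: [10.4, -0.2, -1.4]
grip_width: 0.17
grasp_force: 78.2
angle 0.5437952563301384 r 0.17515304318743308 q [ 0.79  0.53 -0.55  1.92  0.38  0.79 -0.22]
F tool [ 2.4 10.1  1.4]
clock: 20.07
tcp_pos: [0.4731, -0.2372, 0.1292]
tool_rot: [2.48, 1.915, 0.012]
wrist_force: [14.3, -3.2, -4.5]
grip_width: 0.168
grasp_force: 78.1
angle 0.5464758817822069 r 0.1751415593963516 q [ 0.79  0.53 -0.55  1.92  0.38  0.79 -0.23]
F tool [ 0.5 14.6  4.7]
```

```bash
python3 -m handwheel '{"commands":[[0,0,-0.001,0,0],[0,0,-0.0005,0,0],[0,0,0,0,0],[0,0,0,0,0],[0,0,0,0,0],[0,0,0,0,0]]}'; python3 a.py
python3 - <<'E'
from h import *
a=[]
for c,(x0,x1,y0,y1) in(("scene",(225,335,150,235)),("side",(210,320,130,215))):
    im=get_image(c); a.append(cv2.resize(im["pixels"][y0:y1,x0:x1,::-1],(396,306),interpolation=cv2.INTER_CUBIC))
cv2.imwrite("pics/s9.png",np.hstack(a))
E
```

```text
clock: 20.57
tcp_pos: [0.4729, -0.2372, 0.1292]
tool_rot: [2.479, 1.914, 0.015]
wrist_force: [16.5, -3.4, -7.9]
grip_width: 0.17
grasp_force: 78.0
angle 0.5478579793688533 r 0.1751431185696462 q [ 0.79  0.53 -0.55  1.92  0.38  0.78 -0.23]
F tool [ 0.8 16.7  8.2]
```

View pics/s9.png

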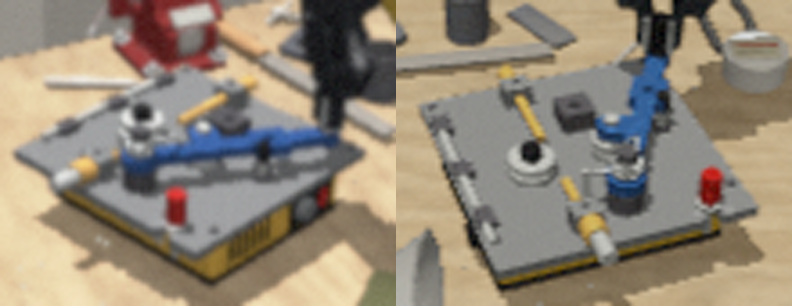

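The arm rests against the stop post, the handle is gripped, and the red pin stands upright in the notch. The force rises while the handle no longer moves, so I'm handing in.

```bash
python3 -c "
from workcell import job_done; print(job_done())"
```

```text
the job is handed in; nothing more can be done
None
```

The lock pin is parked upright and released, pushed home in the notch, and I handed the job in at about 21 s with the pressure arm held against its stop by its handle (about 0.55 rad, about 17 N push); the hand-in returned no verdict.

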